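# Index the board turntable to its rear mark and lock it with the pin

## Robot

A 6-joint arm with a two-finger parallel gripper is mounted at the origin on a cart in front of the work surface, level with it; the furniture and walls round the work are solid. World frame = base frame: x ahead of the robot, y to its left, z up, the work surface at z = 0. Lengths are in m, angles in degrees, forces in N, time in s.
With the tool pointing down it reaches from about 0.25 to 0.8 m from the base axis. Payload 3.9 kg.
Tool frame: the origin (TCP) lies at the very end of the fingers, on their centre line; the grasp point (between the pads) lies 19 mm behind it; z points along the fingers, y is the line along which they close (so a half turn about z gives the same grasp; the last joint's range is limited). The gripper opens to 85 mm and grips with 20 to 120 N. Pads are 22 mm wide; open, the fingers measure 114 mm over their backs; the gripper's body (76 mm by 85 mm) begins 54 mm behind the grasp point. The pads swing forward as they close: fully open they stand 13 mm farther back than shut.
Start: joints at [0, 14.897, -7.913, 67.191, 0, 90], TCP at [0.525, -0, 0.231] pointing down, gripper open.
Joint ranges: [-159.42, 159.42], [-47.68, 98.78], [-73.54, 78.23], [-108.79, 121.32], [-90, 84.71], [-180, 180]. Speed limits (degrees/s): [147.25, 147.25, 180, 180, 180, 180].

## Interface

Orientations are given as a 3x3 rotation matrix whose columns are the frame's x, y, z axes.
In Python, from plant import observe, optics, workorder gives the robot as it stands.
- The arm moves only by the tool move_arm, never from a script. Its argument "series" is text: rows parted by semicolons, each of 7 numbers parted by spaces: the shift along the tool's x, y, z in m, then the turn, a rotation vector about the tool's x, y, z in degrees, then the closure, from 0 (fully open) to 1 (shut). A call has 1 to 10 rows; each row shifts and turns the commanded pose from where the row before left it, along the tool's axes as they then stand; what a row does not reach is not made up. A row lasts 1/12 s, in which the tool goes at most 41.7 mm and 7.16 degrees, less where a joint would pass 70% of its speed; a pose out of reach is approached as far as the arm can. A call with a gripper value outside its range is refused whole. The fingers move at their own pace and stop on an object; "grip_force" is the grip in N (left out, the last holds). Time passes only in rows, so rows that do not move let the fingers close. It gives the time, the measured TCP pose, the force, the opening and the grip force at its end, in the units of the state.
- observe(): the state, without advancing time (a new reading comes with each control period).
- optics.snapshot(name): name is "scene" or "side" or "wrist"; returns (picture, depth): 384x512x3 uint8, red, green, blue; 384x512 float32, m along the optical axis (not along the pixel's ray), 0 where there is no reading.
- optics.calibration(name): a dict with "camera_matrix" (3x3 intrinsics, pixels), "xyz" and "rotation" of the camera in the world. Camera axes: x right, y down, z forward; pixel columns grow to the right and rows downward; lengths in m; the calibration is good to about 2 mm. The wrist camera is an equidistant fisheye: a pixel r from the principal point sees the ray r / f radians off the axis. A picture is of the moment at which its call begins: read the wrist's pose just before it. calibration takes no time and is no camera call; for the wrist camera it gives the pose at the moment of the call.
- workorder.hand_in(): hands the job in; it is judged then, once.
Trained networks look in the newest picture that a camera, given by its name, has taken for a name from the list of things; names that differ only in an ending like _2 or _b are one class to them, and where a whole thing is asked for, a point or a joint stands for the part that bears it (a point fixed in the world has none). Each returns a list of dicts, best first, with "conf" (0 to 1); they miss things now and then, are a little off and sometimes report something else, mostly with a low value. They report only what shows in the picture. A call takes as long as a camera call. They do not tell look-alikes from the thing itself.
- optics.silhouettes(thing, camera): "region" (384x512 bool, what is visible of it) and "extent" ([left, top, right, bottom] in pixels, round what is visible of it).
The state is a dict: "clock": time; "joint_positions": joint angles; "qd": joint speeds; "effort": joint torques, N m; "tool_pos": TCP position; "tool_rot": TCP orientation; "contact_force": force on the tool from outside, world axes, zero at the start; "torque": the same for the moment, N m; "width": finger opening in m; "gripper_force": force on a finger pad.
Only numpy, scipy, OpenCV 4.12 (cv2) and the standard library are available. Lean on these libraries where they do the work, as an engineer would, in place of code of your own. Each camera call takes 0.05 s, during which the arm holds its last target. There are 200 camera calls.

## Task

Turn the board turntable counter-clockwise (seen from above) by its upright post until the pointer on its rim stands level with the mark on the far side, then take the index pin from its stand, put it in the guide on the near side and let go, so that it rests on the wheel. Then ease the wheel slowly on in the same direction until you feel the pin drop into the notch and catch: the pin must end fully home in the guide, and the wheel must not be forced against it. Leave the jar and the heat sink where they stand.

Things in the scene. Friction and masses are not known exactly. Their poses are not given: they have to be found in the camera images.
- base: board turntable's grey base plate, fixed to the bench, 226 x 190 x 10 mm. Origin on the wheel's axis, at the bench surface; x points to the mark (far side), -x to the guide (near side), z up. The edges lie at x = -124 and +102 mm, y = -95 and +95 mm. It may stand turned by up to 0.35 rad.
- wheel: hub turning on the base, with pointer, post, a small circuit board (up to 46 mm above the bench) and a steel index plate (radius 77 mm, 16 to 26 mm above the bench) with six 12 mm rim notches 60 degrees apart. Origin on the axis, 16 mm above the bench; x to the pointer, y to the post. Starts 1.1 to 1.5 rad clockwise of the mark. Turns stiffly (0.15 N m, 3 N at the post), stays where left.
- pointer (a point): outer tip of the metal pointer, 88 mm from the axis, 27.5 mm above the bench. The notched plate is not set true to it: with the pointer at the mark the right notch is still 0.12 to 0.22 rad short of the guide (differs each time, not readable from these poses), so the pin drops only when the wheel is eased on that far past the mark. In the guide sooner, it would fall into a wrong notch.
- post_top (a point): centre of the top of the upright turning post, a round black post 14 mm in diameter at 50 mm from the axis, 90 degrees counter-clockwise from the pointer. Its top is 71 mm above the bench; it can be pushed or held from 48 mm up.
- mark (a point): top of the fixed mark, an upright metal fin 5 mm wide (8 mm deep) on the far edge of the base, 94 mm from the axis, 34 mm above the bench.
- guide (a point): centre of the mouth of the guide hole, 64 mm from the axis on the near side of the base, 52 mm above the bench. Upright hole of 10.6 mm, 20 mm deep, with a 3 mm chamfer, in a 40 mm wide (along y) block that overhangs the wheel's rim; the wheel passes 6 mm below it.
- pin: loose steel pin, about 0.14 kg: shank 9 mm in diameter, 38 mm long, chamfered tip; head 20 mm in diameter, 28 mm high (grasp it). Origin at the tip's centre, z up the pin (head from 38 to 66 mm). Starts upright in its stand, tip 4 mm above the bench. In the guide its tip is 26 mm above the bench when standing on the wheel, 14 mm when home (head on the guide). It drops by its own weight.
- pin_stand: black block 44 x 44 x 24 mm fixed to the bench with a 20 mm deep hole of 10.6 mm for the pin. Origin under its centre.
- paste_jar: bystander: small jar, 46 mm in diameter, 40 mm high, origin under its centre.
- heat_sink: bystander: finned heat sink, 40 x 40 x 21 mm, origin under its centre.
Not all that is in view belongs to the job. Leave any red look-alike of the pin alone.

How it is judged:
By the outcome, as a careful person would: the job done as asked, in the order asked, and still so for the second after the job is handed in, with the robot touching nothing.
It also fails if it takes over 67 s, if anything falls off the work surface, if the arm or the gripper's body presses on something with over 40 N, if the wrist force passes 120 N, or if a joint passes its speed limit or range.

## Working session

There is one attempt and no reset: what is moved stays moved. The work goes in short steps, Python scripts to look and compute and a tool call to move; the robot and the scene stay as the last step left them, time stands still between calls to the robot, and variables do not carry over. Pictures are saved under pics/ and viewed, at most 10 in all, crops included, and the job is handed in when it is done.

Besides the shell and the picture viewer there is one more tool, called after "Call:" by a JSON object that holds its "api" and its "payload", one argument or row to a line. move_arm: Moves the arm, as the interface text tells. Its arguments: {"type":"object","properties":{"series":{"type":"string"},"grip_force":{"type":"number"}},"required":["series"]}

```bash
ls; mkdir -p pics
cat > h.py <<'E'
import numpy as np, cv2
from plant import observe, optics, workorder
def snap(n,f=None):
    p,d=optics.snapshot(n)
    if f: cv2.imwrite('pics/'+f,p[:,:,::-1])
    return p,d
def cloud(n,d):
    c=optics.calibration(n);K=np.array(c["camera_matrix"]);h,w=d.shape
    u,v=np.meshgrid(np.arange(w),np.arange(h))
    X=np.stack([(u-K[0,2])/K[0,0]*d,(v-K[1,2])/K[1,1]*d,d],-1)
    return X@np.array(c["rotation"]).T+np.array(c["xyz"])
def proj(n,P):
    c=optics.calibration(n);K=np.array(c["camera_matrix"])
    q=(np.atleast_2d(P)-np.array(c["xyz"]))@np.array(c["rotation"]);q=q@K.T
    return q[:,:2]/q[:,2:]
E
python3 - <<'E'
from h import *
for n in ("scene","side"):
    p,d=snap(n,n+"0.png"); np.save(n+"_d.npy",d); np.save(n+"_p.npy",p)
    c=optics.calibration(n); print(n,np.round(c["xyz"],3),np.round(c["rotation"],3).tolist(),np.round(c["camera_matrix"],1).tolist())
    X=cloud(n,d)
    for t in ("base","wheel","pointer","post_top","mark","guide","pin","pin_stand","paste_jar","heat_sink"):
        for r in optics.silhouettes(t,n)[:3]:
            m=r["region"]&(d>0); 
            if m.sum()==0: print(t,'none');continue
            print(t,round(r["conf"],2),r["extent"],np.round(np.median(X[m],0),3),np.round(np.percentile(X[m],98,0),3),m.sum())
print(observe()["clock"])
E
```

```text
pics
scene [ 0.068 -0.689  0.542] [[0.808, -0.282, 0.518], [-0.59, -0.395, 0.704], [0.006, -0.874, -0.485]] [[372.9, 0.0, 258.5], [0.0, 372.9, 195.5], [0.0, 0.0, 1.0]]
base 0.78 [186.5, 197.2, 289.0, 256.8] [ 0.479 -0.025  0.022] [0.602 0.084 0.054] 3714
wheel 0.77 [211.1, 196.2, 266.8, 237.0] [ 0.51  -0.017  0.027] [0.576 0.065 0.058] 1449
pointer 0.92 [210.9, 194.0, 267.1, 234.7] [ 0.509 -0.016  0.027] [0.577 0.068 0.056] 1508
post_top 0.57 [210.0, 197.7, 268.0, 238.6] [ 0.51  -0.019  0.027] [0.576 0.062 0.046] 1426
mark 0.95 [186.6, 195.9, 289.3, 257.9] [ 0.479 -0.023  0.022] [0.605 0.089 0.054] 3792
mark 0.74 [213.1, 194.5, 268.0, 234.8] [ 0.51  -0.016  0.027] [0.577 0.067 0.053] 1468
guide 0.68 [185.6, 196.7, 290.6, 256.7] [ 0.479 -0.024  0.021] [0.605 0.098 0.054] 3868
pin 0.66 [310.6, 268.8, 318.5, 288.2] [ 0.487 -0.306  0.061] [ 0.498 -0.295  0.072] 179
pin 0.49 [319.8, 244.8, 332.7, 273.5] [ 0.556 -0.265  0.052] [ 0.586 -0.235  0.068] 183
pin_stand 0.67 [300.9, 276.7, 330.5, 308.0] [ 0.484 -0.312  0.024] [ 0.514 -0.277  0.027] 541
paste_jar 0.68 [349.6, 245.8, 371.8, 274.4] 
[... 859 characters left out ...]
 290.9, 256.8, 321.0] [ 0.495 -0.316  0.023] [ 0.519 -0.29   0.027] 499
mark 0.67 [189.1, 188.2, 290.8, 242.6] [ 0.502 -0.026  0.023] [0.612 0.07  0.054] 4209
guide 0.62 [188.1, 189.8, 289.9, 245.9] [ 0.503 -0.026  0.021] [0.616 0.077 0.054] 4382
pin 0.68 [272.1, 265.1, 276.2, 294.1] [ 0.562 -0.268  0.051] [ 0.571 -0.237  0.068] 214
pin 0.65 [231.9, 279.9, 247.4, 299.6] [ 0.493 -0.309  0.061] [ 0.502 -0.295  0.072] 183
pin_stand 0.69 [227.2, 289.4, 254.1, 320.7] [ 0.495 -0.315  0.023] [ 0.52  -0.286  0.027] 565
paste_jar 0.59 [301.5, 280.7, 311.0, 296.7] [ 0.621 -0.297  0.041] [ 0.634 -0.283  0.043] 87
heat_sink 0.6 [244.2, 139.7, 261.0, 154.5] [0.553 0.327 0.018] [0.575 0.354 0.023] 164
1.1
```

Run:
```python
from h import *
a=np.load("side_p.npy")[130:330,150:350]; a=cv2.resize(a,None,fx=2,fy=3,interpolation=3)
p,d=snap("wrist"); np.save("wrist_p.npy",p);np.save("wrist_d.npy",d)
b=np.load("scene_p.npy")[150:350,180:380]; b=cv2.resize(b,None,fx=2,fy=3,interpolation=3)
cv2.imwrite("pics/a.png",np.hstack([a,b])[:,:,::-1])
cv2.imwrite("pics/w.png",cv2.resize(p,(800,600))[:,:,::-1])
c=optics.calibration("wrist");print(c)
```

```text
{'camera_matrix': array([[297.31863964,   0.        , 258.54450688],
       [  0.        , 297.31863964, 195.2975968 ],
       [  0.        ,   0.        ,   1.        ]]), 'xyz': array([0.52546816, 0.06614903, 0.37334819]), 'rotation': array([[ 9.99999735e-01, -7.01139872e-04, -1.98019714e-04],
       [-7.28523431e-04, -9.65248715e-01, -2.61331950e-01],
       [-7.90802428e-06,  2.61332025e-01, -9.65248969e-01]])}
```

View pics/a.png

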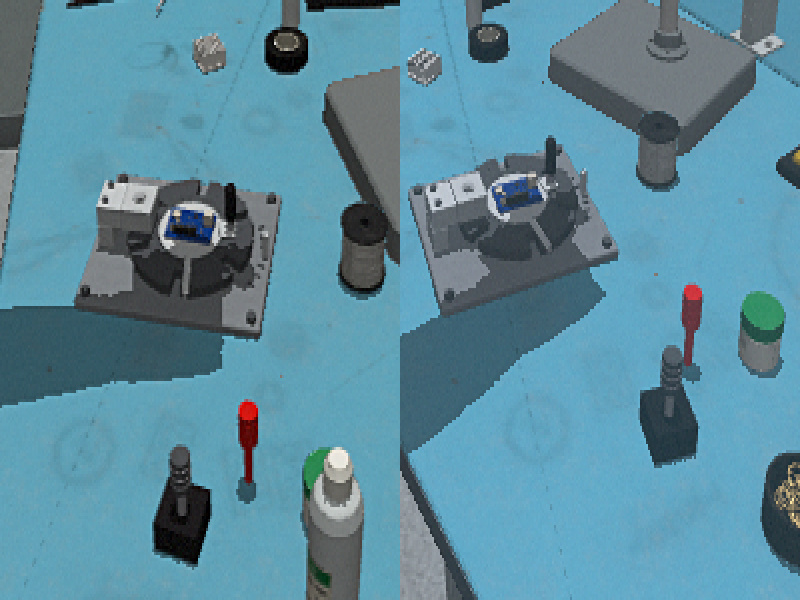

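View pics/w.png

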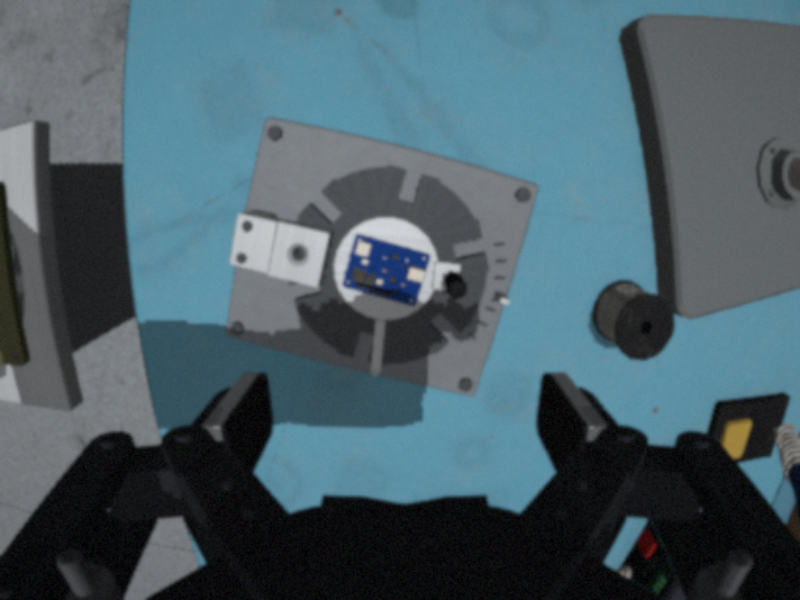

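Run:
```python
from h import *
p=np.load("wrist_p.npy")[70:260,140:350]
cv2.imwrite("pics/wc.png",cv2.resize(p,None,fx=3,fy=3,interpolation=cv2.INTER_CUBIC)[:,:,::-1])
a=np.load("side_p.npy")
```

```text
(no output)
```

View pics/wc.png

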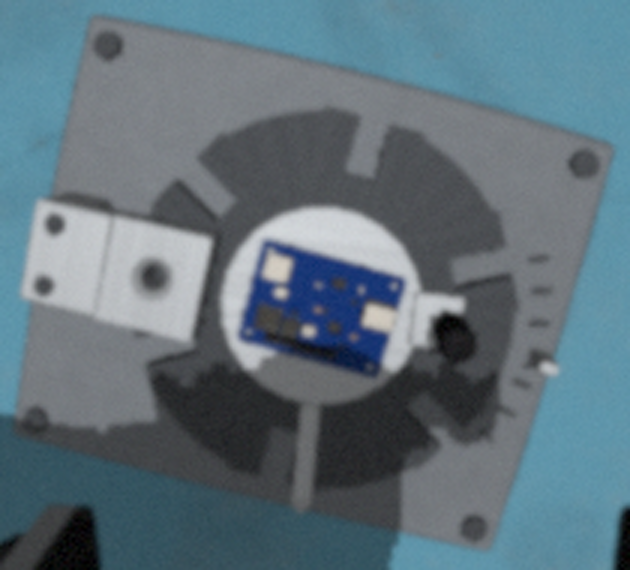

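```bash
cat >> h.py <<'E'
def ray(uv,z,cal):
    K=cal["camera_matrix"]; q=np.array([(uv[0]-K[0,2]),(uv[1]-K[1,2])])/K[0,0]
    t=np.hypot(*q); r=np.array(cal["rotation"])@np.r_[q/t*np.sin(t),np.cos(t)]
    o=np.array(cal["xyz"]); return o+r*(z-o[2])/r[2]
def wpix(P,cal):
    K=cal["camera_matrix"];q=(np.array(P)-cal["xyz"])@np.array(cal["rotation"])
    t=np.arctan2(np.hypot(q[0],q[1]),q[2]);n=q[:2]/np.hypot(q[0],q[1]);return n*t*K[0,0]+K[:2,2]
E
python3 - <<'E'
from h import *
from scipy.optimize import least_squares
cal=optics.calibration("wrist")
f=lambda u,v:(140+(u+.5)/3-.5,70+(v+.5)/3-.5)
pts=[((92,15),(-.124,.095,.01)),((613,147),(.102,.095,.01)),((490,549),(.102,-.095,.01)),((15,432),(-.124,-.095,.01)),((152,278),(-.064,0,.052)),((548,367),(.094,0,.034))]
W=np.array([ray(f(*p),b[2],cal)[:2] for p,b in pts]);B=np.array([b[:2] for p,b in pts])
R=lambda a:np.array([[np.cos(a),-np.sin(a)],[np.sin(a),np.cos(a)]])
s=least_squares(lambda x:(B@R(x[2]).T+x[:2]-W).ravel(),[.5,0,-.2])
print(s.x,np.round(1e3*s.fun.reshape(-1,2),1))
c=s.x[:2]
for n,p,z in(("ptr",(303,505),.0275),("post",(459,339),.071)):
    d=ray(f(*p),z,cal)[:2]-c;print(n,d+c,np.hypot(*d),np.arctan2(d[1],d[0])-s.x[2])
# pin: head top from scene/side
for n in("scene","side"):
    P=np.load(n+"_p.npy");d=np.load(n+"_d.npy");X=cloud(n,d)
    for z0,z1,l in((.045,.075,"pin"),(.02,.028,"stand")):
        m=(X[...,0]>.44)&(X[...,0]<.535)&(X[...,1]<-.25)&(X[...,1]>-.36)&(X[...,2]>z0)&(X[...,2]<z1)
        print(n,l,m.sum(),np.round(X[m].min(0),3),np.round(X[m].max(0),3),np.round(X[m].mean(0),4))
    m=(X[...,0]>.44)&(X[...,0]<.535)&(X[...,1]<-.25)&(X[...,1]>-.36)&(X[...,2]>.02)&(X[...,2]<.028)
    print(cv2.minAreaRect((X[m][:,:2]*1000).astype(np.float32)))
E
```

```text
[ 0.51163797  0.0015441  -0.25128564] [[-1.3  2. ]
 [ 2.5  1.9]
 [ 0.8 -2.5]
 [-2.9 -1.7]
 [-0.   0.3]
 [ 0.9 -0.1]]
ptr [ 0.50274977 -0.08341124] 0.0854190282981651 -1.4237534311878512
post [ 0.56113238 -0.0020378 ] 0.04962385555031022 0.17904179089258532
scene pin 158 [ 0.481 -0.313  0.045] [ 0.502 -0.293  0.073] [ 0.4875 -0.3055  0.0616]
scene stand 339 [ 0.463 -0.33   0.02 ] [ 0.517 -0.274  0.027] [ 0.4873 -0.3053  0.0244]
((490.8777770996094, -301.5003662109375), (48.516021728515625, 45.297149658203125), 69.92076110839844)
side pin 155 [ 0.484 -0.316  0.045] [ 0.504 -0.293  0.074] [ 0.4939 -0.3078  0.0629]
side stand 363 [ 0.466 -0.332  0.02 ] [ 0.521 -0.277  0.028] [ 0.4939 -0.3083  0.0244]
((493.6968078613281, -304.1805419921875), (46.49052810668945, 44.45237350463867), 68.8209457397461)
```

```bash
cat >> h.py <<'E'
def to(P,yaw=None):
    "shift in tool axes to P; turn about tool z (deg) so tool y lies along world yaw (mod 180)"
    o=observe();R=np.array(o["tool_rot"]);print("shift",np.round(R.T@(np.array(P)-o["tool_pos"]),4),end=" ")
    if yaw is not None:
        a=np.degrees(np.arctan2(R[1,1],R[0,1]));print("rz",round(-((np.degrees(yaw)-a+90)%180-90),2))
E
python3 - <<'E'
from h import *
o=observe();print(np.round(o["tool_rot"],3),o["tool_pos"],o["width"],o["joint_positions"])
to([.5612,-.0030,.10],-.085+np.pi/2)
E
```

```text
[[ 0.  1.  0.]
 [ 1. -0. -0.]
 [-0.  0. -1.]] [ 5.25004941e-01 -2.76455828e-05  2.31330853e-01] 0.08564272322457661 [-2.44381118e-03  1.48943381e+01 -7.91208756e+00  6.71893907e+01
 -9.39332928e-04  9.00025572e+01]
shift [-0.003   0.0362  0.1313] rz -85.13
```

Call:
{"api": "move_arm", "payload": {
  "series": "-0.003 0.036 0 0 0 0 0.4; 0 0 0.012 0 0 -7.1 0.4; 0 0 0.012 0 0 -7.1 0.4; 0 0 0.012 0 0 -7.1 0.4; 0 0 0.012 0 0 -7.1 0.4; 0 0 0.012 0 0 -7.1 0.4; 0 0 0.012 0 0 -7.1 0.4; 0 0 0.012 0 0 -7.1 0.4; 0 0 0.012 0 0 -7.1 0.4; 0 0 0.012 0 0 -7.1 0.4"
}}

```text
clock: 1.98
tool_pos: [0.561, -0.003, 0.1227]
tool_rot: [[-0.901, 0.435, 0.0], [0.435, 0.901, 0.0], [-0.0, 0.0, -1.0]]
contact_force: [0.9, -0.7, -0.5]
width: 0.0512
gripper_force: 0.0
```

Call:
{"api": "move_arm", "payload": {
  "series": "0 0 0.01 0 0 -7.1 0.4; 0 0 0.01 0 0 -7.1 0.4; 0 0 0.003 0 0 -7 0.4; 0 0 0 0 0 0 0.4; 0 0 0 0 0 0 0.4"
}}

```text
clock: 2.4
tool_pos: [0.5609, -0.003, 0.1002]
tool_rot: [[-0.996, 0.089, -0.0], [0.089, 0.996, 0.0], [0.0, -0.0, -1.0]]
contact_force: [0.1, -0.5, 1.0]
width: 0.0513
gripper_force: 0.0
```

Run:
```python
from h import *
o=observe();print(o["clock"],o["tool_pos"],o["width"],o["joint_positions"],o["contact_force"])
to([.5612,-.0030,.05],-.085+np.pi/2)
p,d=snap("wrist");cal=optics.calibration("wrist");print(wpix([.5612,-.003,.071],cal),wpix([.5116,.0015,.03],cal))
cv2.imwrite("pics/w2.png",p[:,:,::-1])
```

```text
2.4 [ 0.56092162 -0.00300038  0.10018332] 0.05130412370888437 [-3.06949241e-01  2.32918292e+01 -1.60400000e+01  5.06920764e+01
  8.33796544e-04  4.77156945e+00] [ 0.1158846  -0.53728022  1.00469765]
shift [-0.0003  0.      0.0502] rz -0.21
[258.36039242 225.09757143] [258.47622204 138.57429244]
```

View pics/w2.png

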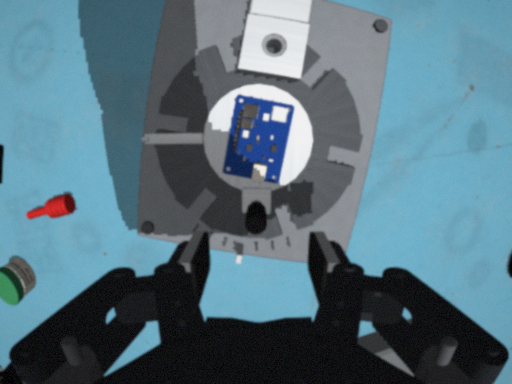

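Call:
{"api": "move_arm", "payload": {
  "series": "0 0 0.02 0 0 0 0.4; 0 0 0.02 0 0 0 0.4; 0 0 0.0095 0 0 0 0.4; 0 0 0 0 0 0 0.4; 0 0 0 0 0 0 0.9; 0 0 0 0 0 0 0.9; 0 0 0 0 0 0 0.9; 0 0 0 0 0 0 0.9",
  "grip_force": 30
}}

```text
clock: 3.12
tool_pos: [0.5622, -0.0036, 0.0522]
tool_rot: [[-0.996, 0.086, 0.003], [0.086, 0.996, -0.001], [-0.003, -0.001, -1.0]]
contact_force: [0.8, -2.2, 2.5]
width: 0.0128
gripper_force: 29.3
```

Call:
{"api": "move_arm", "payload": {
  "series": "0.0002 0.00436 0 0 0 -5 0.9; 0.0002 0.00436 0 0 0 -5 0.9; 0.0002 0.00436 0 0 0 -5 0.9; 0.0002 0.00436 0 0 0 -5 0.9; 0.0002 0.00436 0 0 0 -5 0.9; 0.0002 0.00436 0 0 0 -5 0.9; 0.0002 0.00436 0 0 0 -5 0.9; 0.0002 0.00436 0 0 0 -5 0.9"
}}

```text
clock: 3.78
tool_pos: [0.5536, 0.0296, 0.0522]
tool_rot: [[-0.816, -0.578, 0.004], [-0.578, 0.816, -0.001], [-0.002, -0.003, -1.0]]
contact_force: [0.2, -1.7, 2.0]
width: 0.0127
gripper_force: 29.4
```

Call:
{"api": "move_arm", "payload": {
  "series": "0.0002 0.00436 0 0 0 -5 0.9; 0.0002 0.00436 0 0 0 -5 0.9; 0.0002 0.00436 0 0 0 -5 0.9; 0.0002 0.00436 0 0 0 -5 0.9; 0.0002 0.00436 0 0 0 -5 0.9; 0.0002 0.00436 0 0 0 -5 0.9; 0 0 0 0 0 0 0.9; 0 0 0 0 0 0 0.9"
}}

```text
clock: 4.45
tool_pos: [0.5329, 0.0473, 0.0521]
tool_rot: [[-0.423, -0.906, 0.002], [-0.906, 0.423, 0.002], [-0.002, -0.001, -1.0]]
contact_force: [-1.0, 1.2, 6.1]
width: 0.0124
gripper_force: 29.8
```

Run:
```python
from h import *
o=observe();d=np.array(o["tool_pos"][:2])-[.5116,.0015];print(np.hypot(*d),np.arctan2(d[1],d[0])-1.3195,np.array(o["tool_rot"])[:2,1])
cal=optics.calibration("wrist");p,_=snap("wrist");c,s=np.cos(-.2513),np.sin(-.2513)
g=wpix([.5116+.094*c,.0015+.094*s,.034],cal);h=wpix([.5116,.0015,.03],cal);print(g,h)
cv2.imwrite("pics/w3.png",p[:,:,::-1])
```

```text
0.05052822482500844 -0.1832642534001403 [-0.90628152  0.42267302]
[105.90874826 177.97960718] [259.0969013  144.08907896]
```

View pics/w3.png

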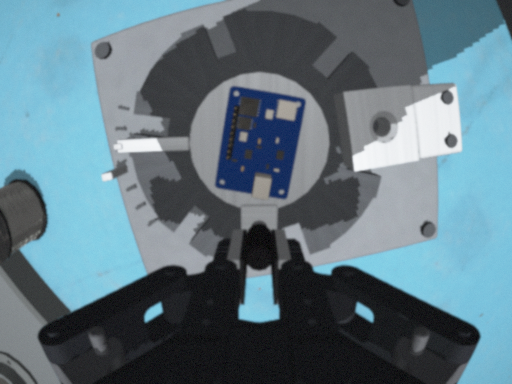

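Run:
```python
from h import *
cal=optics.calibration("wrist")
for uv,z in(((116,146),.0275),((106,177),.034),((380.5,127),.052)):
    d=ray(uv,z,cal)[:2]-[.5116,.0015];print(d,np.hypot(*d),np.arctan2(d[1],d[0]))
```

```text
[ 0.07811918 -0.03764388] 0.08671601637889037 -0.44904487841959273
[ 0.09063594 -0.02387287] 0.09372719806046144 -0.2575436023122219
[-0.06027199  0.01468838] 0.062035966666364045 2.9025506257813647
```

Call:
{"api": "move_arm", "payload": {
  "series": "0.0001 0.0031 0 0 0 -3.6 0.9; 0.0001 0.0031 0 0 0 -3.6 0.9; 0.0001 0.0031 0 0 0 -3.6 0.9; 0 0 0 0 0 0 0.9; 0 0 0 0 0 0 0.9"
}}

```text
clock: 4.92
tool_pos: [0.5244, 0.0504, 0.0521]
tool_rot: [[-0.246, -0.969, 0.002], [-0.969, 0.246, 0.002], [-0.002, -0.002, -1.0]]
contact_force: [-1.5, 2.2, 8.2]
width: 0.0124
gripper_force: 29.8
```

Run:
```python
from h import *
o=observe();d=np.array(o["tool_pos"][:2])-[.5116,.0015];print(np.hypot(*d),np.arctan2(d[1],d[0])-1.3195)
cal=optics.calibration("wrist");p,_=snap("wrist");np.save("w4.npy",p)
P=lambda r,a,z:wpix([.5116+r*np.cos(a-.2513),.0015+r*np.sin(a-.2513),z],cal)
print(P(.094,0,.034),P(.088,0,.0275))
cv2.imwrite("pics/w4.png",cv2.resize(p[80:240,60:260],None,fx=3,fy=3,interpolation=2)[:,:,::-1])
```

```text
0.05059152509384319 -0.005511311371024119
[101.82155064 149.18473912] [115.14849235 147.40012051]
```

View pics/w4.png

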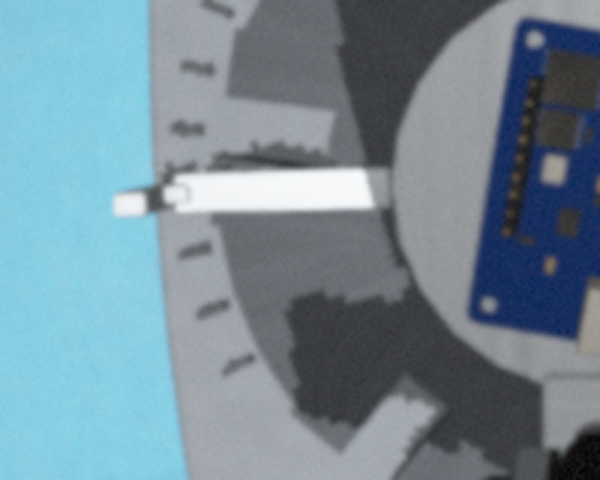

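Run:
```python
from h import *
cal=optics.calibration("wrist")
for uv,z in(((117.5,144.2),.0275),((103.2,147.9),.034)):
    d=ray(uv,z,cal)[:2]-[.5116,.0015];print(np.hypot(*d),np.arctan2(d[1],d[0]))
```

```text
0.08619812900941275 -0.2731652550005944
0.09293785382005015 -0.25915199573556646
```

Call:
{"api": "move_arm", "payload": {
  "series": "0 0.0007 0 0 0 -0.8 0.9; 0 0 0 0 0 0 0.9; 0 0 0 0 0 0 0.5; 0 0 0 0 0 0 0.5; 0 0 0 0 0 0 0.4; 0 0 -0.03 0 0 0 0.3; 0 0 -0.035 0 0 0 0.3; 0 0 -0.035 0 0 0 0.3; 0 0 -0.035 0 0 0 0.3"
}}

```text
clock: 5.72
tool_pos: [0.5218, 0.0497, 0.1867]
tool_rot: [[-0.231, -0.973, -0.002], [-0.973, 0.231, -0.0], [0.001, 0.002, -1.0]]
contact_force: [0.7, 0.9, -0.1]
width: 0.0599
gripper_force: 0.0
```

Run:
```python
from h import *
o=observe();print(o["clock"],o["width"],o["joint_positions"])
to([.492,-.29,.19],np.pi/2)
```

```text
5.7167 0.059908031792608715 [ 5.43998675e+00  1.62146345e+01 -1.29014750e+01  6.09928196e+01
 -6.00790149e-03 -7.12095231e+01]
shift [ 0.3373 -0.0495 -0.0031] rz 76.65
```

Call:
{"api": "move_arm", "payload": {
  "series": "0.025 -0.004 0 0 0 0 0.3; 0.035 -0.005 0 0 0 0 0.3; 0.035 -0.005 0 0 0 0 0.3; 0.035 -0.005 0 0 0 0 0.3; 0.035 -0.005 0 0 0 0 0.3; 0.035 -0.005 0 0 0 0 0.3; 0.035 -0.005 0 0 0 0 0.3; 0.035 -0.005 0 0 0 0 0.3; 0.035 -0.005 0 0 0 0 0.3; 0.032 -0.0055 0 0 0 0 0.3"
}}

```text
clock: 6.55
tool_pos: [0.4923, -0.2914, 0.1854]
tool_rot: [[-0.232, -0.973, -0.001], [-0.973, 0.232, 0.0], [-0.0, 0.001, -1.0]]
contact_force: [0.6, 0.6, 0.1]
width: 0.0599
gripper_force: 0.0
```

Call:
{"api": "move_arm", "payload": {
  "series": "0 0 0 0 0 0 0.3; 0 0 0 0 0 0 0.3"
}}

```text
clock: 6.72
tool_pos: [0.4926, -0.291, 0.1851]
tool_rot: [[-0.234, -0.972, -0.001], [-0.972, 0.234, 0.001], [-0.0, 0.001, -1.0]]
contact_force: [-0.7, 0.2, -0.2]
width: 0.0596
gripper_force: 0.0
```

Run:
```python
from h import *
o=observe();print(o["clock"],o["tool_pos"])
p,d=snap("wrist");cal=optics.calibration("wrist")
u=wpix([.492,-.305,.07],cal);print(u)
for t in ("pin","pin_stand"):
    for r in optics.silhouettes(t,"wrist")[:2]:
        m=r["region"];v,w=np.nonzero(m);print(t,r["conf"],r["extent"],w.mean(),v.mean())
cv2.imwrite("pics/w5.png",cv2.resize(p[int(u[1])-70:int(u[1])+70,max(0,int(u[0])-100):int(u[0])+100],None,fx=4,fy=4,interpolation=2)[:,:,::-1])
```

```text
6.7167 [ 0.49262869 -0.29104338  0.18509849]
[255.5779429  174.53559113]
pin 0.96 [245.0, 164.5, 268.6, 191.1] 256.1818181818182 176.28138528138527
pin 0.74 [210.3, 228.0, 240.8, 276.2] 225.87314662273477 256.56013179571664
pin_stand 0.61 [233.6, 143.8, 282.1, 193.6] 257.0180859080633 164.81160512434062
pin_stand 0.23 [245.2, 162.8, 267.9, 190.3] 256.33663366336634 176.7782178217822
```

View pics/w5.png

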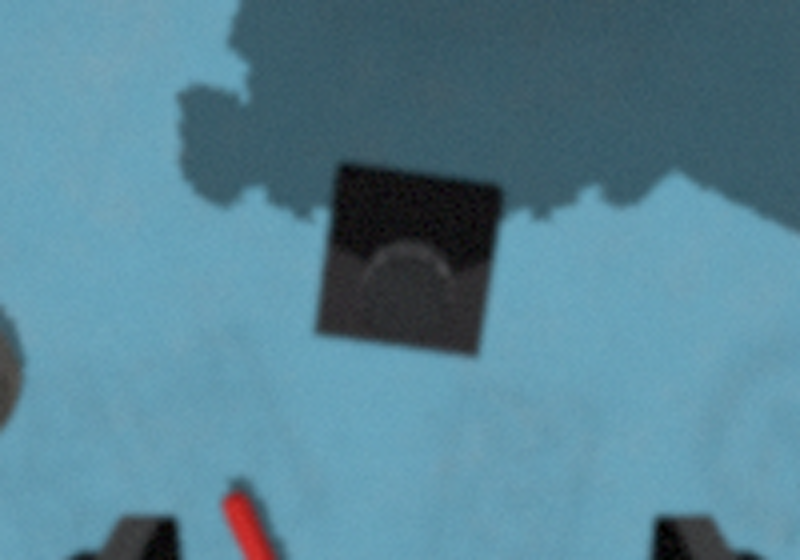

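Run:
```python
from h import *
cal=optics.calibration("wrist")
a=ray((257,175.5),.07,cal);b=ray((155+(409.5)/4-.5,104+259.5/4-.5),.024,cal);print(a,b)
m=(a+b)/2;print(m);to([m[0],m[1],.038])
```

```text
[ 0.49137708 -0.30258178  0.07      ] [ 0.49207384 -0.30097458  0.024     ]
[ 0.49172546 -0.30177818  0.047     ]
shift [ 0.0134 -0.002   0.1474]
```

Run:
```python
from h import *
for i in range(2):
    o=observe();print(o["clock"],o["tool_pos"],np.round(o["tool_rot"],4).tolist(),o["qd"])
print(optics.calibration("wrist")["xyz"])
```

```text
6.8667 [ 0.49295581 -0.28844608  0.18543401] [[-0.2295, -0.9733, -0.001], [-0.9733, 0.2295, 0.001], [-0.0007, 0.0012, -1.0]] [ 0.70788527 -0.35635023 -0.07511625 -0.18744186 -0.10668046 -0.12402711]
6.8667 [ 0.49295581 -0.28844608  0.18543401] [[-0.2295, -0.9733, -0.001], [-0.9733, 0.2295, 0.001], [-0.0007, 0.0012, -1.0]] [ 0.70788527 -0.35635023 -0.07511625 -0.18744186 -0.10668046 -0.12402711]
[ 0.47843273 -0.35274843  0.32743737]
```

Call:
{"api": "move_arm", "payload": {
  "series": "0.012 -0.002 0.06 0 0 0 0.3; 0 0 0.02 0 0 0 0.3; 0 0 0.02 0 0 0 0.3; 0 0 0 0 0 0 0.3; 0 0 0 0 0 0 0.3; 0 0 0 0 0 0 0.3"
}}

```text
clock: 7.37
tool_pos: [0.4936, -0.2973, 0.1061]
tool_rot: [[-0.229, -0.973, 0.001], [-0.973, 0.229, -0.001], [0.0, -0.001, -1.0]]
contact_force: [-0.0, -0.9, -0.3]
width: 0.0599
gripper_force: 0.0
```

Run:
```python
from h import *
o=observe();print(o["clock"],o["tool_pos"])
p,d=snap("wrist");cal=optics.calibration("wrist")
for r in optics.silhouettes("pin","wrist")[:2]:
    v,w=np.nonzero(r["region"]);e=r["extent"];print(r["conf"],e,w.mean(),v.mean(),ray(((e[0]+e[2])/2,(e[1]+e[3])/2),.068,cal))
print(wpix([.4915,-.3045,.07],cal));print(observe()["tool_pos"]);to([.4915,-.3045,.038])
```

```text
7.3667 [ 0.49357532 -0.2972549   0.10614578]
0.96 [243.4, 186.6, 275.9, 225.9] 259.1656314699793 208.21428571428572 [ 0.49164931 -0.30712252  0.068     ]
0.86 [201.6, 265.6, 237.5, 317.9] 219.32519280205656 294.8149100257069 [ 0.53470563 -0.25047822  0.068     ]
[260.83182606 210.98952313]
[ 0.49408722 -0.29798701  0.10675713]
shift [0.0069 0.0012 0.0688]
```

Call:
{"api": "move_arm", "payload": {
  "series": "0.0075 0.0015 0 0 0 0 0.3; 0 0 0.02 0 0 0 0.3; 0 0 0.02 0 0 0 0.3; 0 0 0.02 0 0 0 0.3; 0 0 0.009 0 0 0 0.3; 0 0 0 0 0 0 0.3; 0 0 0 0 0 0 0.3; 0 0 0 0 0 0 0.3"
}}

```text
clock: 8.13
tool_pos: [0.4905, -0.3055, 0.0373]
tool_rot: [[-0.23, -0.973, 0.002], [-0.973, 0.23, -0.001], [0.001, -0.002, -1.0]]
contact_force: [0.7, -0.1, -0.4]
width: 0.06
gripper_force: 0.0
```

Call:
{"api": "move_arm", "payload": {
  "series": "0 0 0 0 0 0 0.9; 0 0 0 0 0 0 0.9; 0 0 0 0 0 0 0.9; 0 0 0 0 0 0 0.9; 0 0 0 0 0 0 0.9; 0 0 0 0 0 0 0.9",
  "grip_force": 40
}}

```text
clock: 8.63
tool_pos: [0.49, -0.305, 0.0367]
tool_rot: [[-0.23, -0.973, 0.001], [-0.973, 0.23, -0.001], [0.0, -0.001, -1.0]]
contact_force: [-1.2, 0.4, 5.1]
width: 0.0189
gripper_force: 38.9
```

Call:
{"api": "move_arm", "payload": {
  "series": "0 0 -0.01 0 0 0 0.9; 0 0 -0.02 0 0 0 0.9; 0 0 -0.03 0 0 0 0.9; 0 0 -0.03 0 0 0 0.9; 0 0 -0.03 0 0 0 0.9; 0 0 -0.02 0 0 0 0.9; 0 0 0 0 0 0 0.9"
}}

```text
clock: 9.22
tool_pos: [0.4919, -0.3061, 0.1812]
tool_rot: [[-0.23, -0.973, 0.007], [-0.973, 0.23, -0.004], [0.003, -0.008, -1.0]]
contact_force: [0.2, -0.7, -0.9]
width: 0.019
gripper_force: 39.6
```

Run:
```python
from h import *
o=observe();print(o["clock"],o["tool_pos"],o["width"],o["contact_force"],o["joint_positions"])
to([.4496,.0174,.175])
```

```text
9.2167 [ 0.49187677 -0.30612049  0.18124733] 0.01901850644297486 [ 0.22290826 -0.69694825 -0.92003752] [-3.18952647e+01  2.12412697e+01 -6.24462844e+00  6.20470778e+01
 -1.60472029e-03 -1.08598503e+02]
shift [-0.3051  0.1156  0.0046]
```

Call:
{"api": "move_arm", "payload": {
  "series": "-0.015 0.006 0 0 0 0 0.9; -0.033 0.0125 0 0 0 0 0.9; -0.035 0.013 0 0 0 0 0.9; -0.035 0.013 0 0 0 0 0.9; -0.035 0.013 0 0 0 0 0.9; -0.035 0.013 0 0 0 0 0.9; -0.035 0.013 0 0 0 0 0.9; -0.035 0.013 0 0 0 0 0.9; -0.03 0.0115 0 0 0 0 0.9; -0.017 0.0065 0 0 0 0 0.9"
}}

```text
clock: 10.05
tool_pos: [0.4461, 0.0213, 0.1751]
tool_rot: [[-0.227, -0.974, -0.003], [-0.974, 0.227, 0.001], [-0.0, 0.003, -1.0]]
contact_force: [1.0, -0.6, -0.7]
width: 0.019
gripper_force: 39.6
```

Call:
{"api": "move_arm", "payload": {
  "series": "0 0 0.02 0 0 0 0.9; 0 0 0.02 0 0 0 0.9; 0 0 0.015 0 0 0 0.9; 0 0 0 0 0 0 0.9; 0 0 0 0 0 0 0.9; 0 0 0 0 0 0 0.9"
}}

```text
clock: 10.55
tool_pos: [0.4483, 0.0184, 0.1213]
tool_rot: [[-0.23, -0.973, -0.0], [-0.973, 0.23, -0.0], [0.0, 0.0, -1.0]]
contact_force: [-0.6, 0.0, -0.7]
width: 0.0187
gripper_force: 39.6
```

Run:
```python
from h import *
o=observe();print(o["clock"],o["tool_pos"],np.round(o["tool_rot"],3).tolist(),o["width"])
P,D={},{}
for n in("scene","side"):
    P[n],D[n]=snap(n)
o=observe();print(o["tool_pos"]);T=o["tool_pos"]
ims=[]
for n in("scene","side"):
    tip=np.array(T)-[0,0,.0327];q=proj(n,[tip,tip+[0,0,.038],[.4496,.0174,.052]]);print(n,q.round(1).tolist())
    c=q[1].astype(int);ims.append(cv2.resize(P[n][c[1]-50:c[1]+50,c[0]-40:c[0]+40],(400,500),interpolation=2));print(c)
cv2.imwrite("pics/ins.png",np.hstack(ims)[:,:,::-1]);to([.4496,.0174,.0627])
```

```text
10.55 [0.4483226  0.01836213 0.1213071 ] [[-0.23, -0.973, -0.0], [-0.973, 0.23, -0.0], [0.0, 0.0, -1.0]] 0.0187489055240715
[0.44913179 0.01832304 0.1218915 ]
scene [[212.8, 199.0], [212.0, 185.3], [213.9, 212.1]]
[211 185]
side [[217.3, 183.0], [216.2, 169.6], [218.6, 195.7]]
[216 169]
shift [ 0.0008 -0.0006  0.0592]
```

View pics/ins.png

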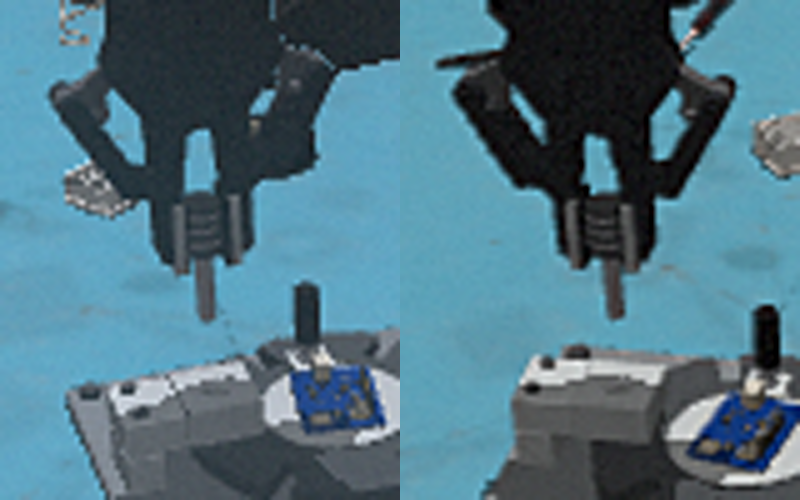

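Run:
```python
from h import *
cal=optics.calibration("wrist");o=observe();p,d=snap("wrist");T=np.array(o["tool_pos"])
print(T,observe()["tool_pos"])
for z in(0,.009,.038,.066): print(z,wpix(T+[0,0,z-.0327],cal))
print("guide",wpix([.4496,.0174,.052],cal))
np.save("w6.npy",p)
cv2.imwrite("pics/w6.png",cv2.resize(p[140:290,190:330],None,fx=4,fy=4,interpolation=2)[:,:,::-1])
for n in("scene","side"):
    for r in optics.silhouettes("pin",n)[:3] if snap(n) else []:
        print(n,r["conf"],r["extent"]);v,u=np.nonzero(r["region"])
        if r["conf"]>.3 and v.max()<215:
            for k in range(v.min(),v.max()+1): print((k,u[v==k].min(),u[v==k].max()),end=" ")
```

```text
[0.44913179 0.01832304 0.1218915 ] [0.44917399 0.01831728 0.12193094]
0 [259.37554387 223.75496621]
0.009 [259.39117996 229.04972939]
0.038 [259.45165797 250.05793788]
0.066 [259.52961878 278.53418169]
guide [258.42596092 205.15084079]
scene 0.72 [293.2, 250.3, 317.3, 266.7]
side 0.66 [210.1, 157.6, 224.3, 178.0]
(157, np.int64(215), np.int64(218)) (158, np.int64(213), np.int64(219)) (159, np.int64(213), np.int64(219)) (160, np.int64(212), np.int64(219)) (161, np.int64(212), np.int64(219)) (162, np.int64(212), np.int64(219)) (163, np.int64(212), np.int64(220)) (164, np.int64(212), np.int64(220)) (165, np.int64(212), np.int64(220)) (166, np.int64(212), np.int64(220)) (167, np.int64(212), np.int64(220)) (168, np.int64(213), np.int64(220)) (169, np.int64(213), np.int64(220)) (170, np.int64(214), np.int64(220)) (171, np.int64(214), np.int64(220)) (172, np.int64(215), np.int64(220)) (173, np.int64(215), np.int64(220)) (174, np.int64(216), np.int64(220)) (175, np.int64(216), np.int64(220)) (176, np.int64(216), np.int64(221)) (177, np.int64(216), np.int64(221)) (178, np.int64(216), np.int64(221)) (179, np.int64(216), np.int64(221)) (180, np.int64(217), np.int64(221)) (181, np.int64(217), np.int64(221)) (182, np.int64(218), np.int64(220)) side 0.45 [265.8, 258.6, 272.8, 280.0]
side 0.23 [189.2, 178.2, 292.6, 244.4]
```

View pics/w6.png

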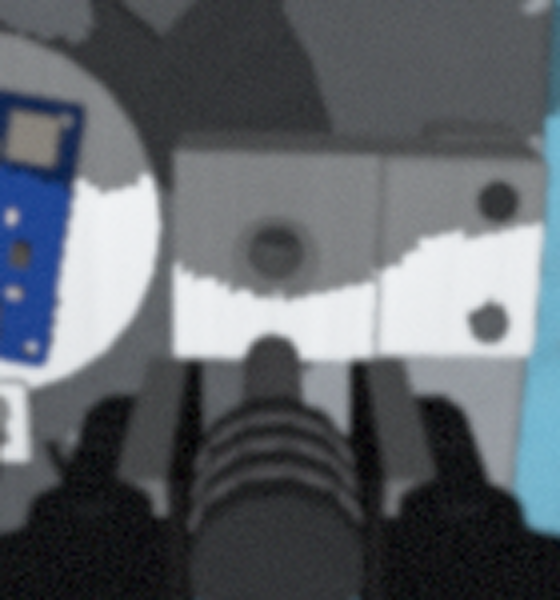

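Call:
{"api": "move_arm", "payload": {
  "series": "0.0045 0.0005 0.01 0 0 0 0.9; 0 0 0.012 0 0 0 0.9; 0 0 0.009 0 0 0 0.9; 0 0 0 0 0 0 0.9; 0 0 0 0 0 0 0.9; 0 0 0 0 0 0 0.9; 0 0 0 0 0 0 0.9; 0 0 0 0 0 0 0.9"
}}

```text
clock: 11.57
tool_pos: [0.4474, 0.0143, 0.0905]
tool_rot: [[-0.23, -0.973, 0.001], [-0.973, 0.23, 0.0], [-0.0, -0.001, -1.0]]
contact_force: [0.7, 0.3, -0.8]
width: 0.0186
gripper_force: 39.6
```

Run:
```python
from h import *
cal=optics.calibration("wrist");o=observe();p,d=snap("wrist");T=np.array(o["tool_pos"])
print(o["clock"],T,observe()["tool_pos"],o["contact_force"])
for z in(0,.009,.038,.066): print(z,wpix(T+[0,0,z-.0327],cal))
print("guide",wpix([.4496,.0174,.052],cal),wpix([.4491,.0151,.052],cal))
cv2.imwrite("pics/w7.png",cv2.resize(p[175:275,210:310],None,fx=6,fy=6,interpolation=2)[:,:,::-1])
```

```text
11.5667 [0.44737009 0.0142585  0.09052333] [0.44725704 0.0142299  0.09043825] [ 0.73179511  0.29652114 -0.77876464]
0 [259.35111723 223.78577658]
0.009 [259.37276703 229.07987886]
0.038 [259.45722496 250.08541841]
0.066 [259.56799667 278.55799754]
guide [257.10812102 225.76331558] [257.03439578 222.3724576 ]
```

View pics/w7.png

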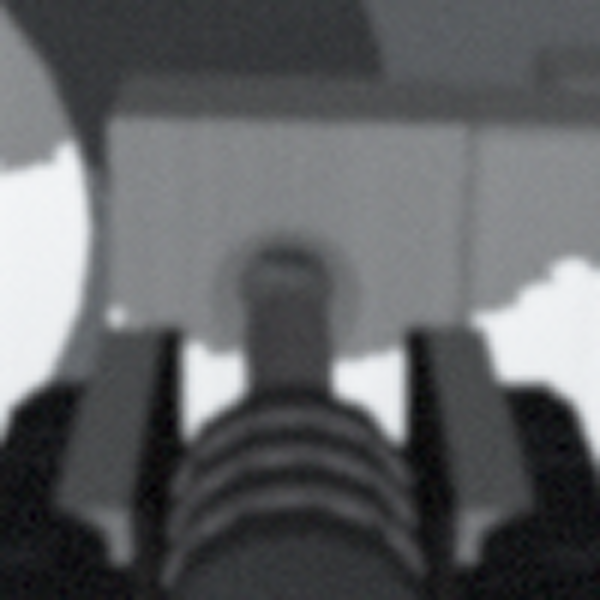

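Call:
{"api": "move_arm", "payload": {
  "series": "0 0 0.004 0 0 0 0.9; 0 0 0.003 0 0 0 0.9; 0 0 0.003 0 0 0 0.9; 0 0 0.002 0 0 0 0.9; 0 0 0 0 0 0 0.9"
}}

```text
clock: 12.03
tool_pos: [0.4468, 0.0142, 0.0775]
tool_rot: [[-0.23, -0.973, -0.0], [-0.973, 0.23, -0.0], [0.0, 0.0, -1.0]]
contact_force: [1.2, -0.2, -1.3]
width: 0.0186
gripper_force: 39.6
```

Call:
{"api": "move_arm", "payload": {
  "series": "0 0 0.004 0 0 0 0.9; 0 0 0.003 0 0 0 0.9; 0 0 0.003 0 0 0 0.9; 0 0 0 0 0 0 0.9; 0 0 0 0 0 0 0.9"
}}

```text
clock: 12.45
tool_pos: [0.4469, 0.0141, 0.0678]
tool_rot: [[-0.23, -0.973, -0.0], [-0.973, 0.23, -0.0], [0.0, 0.0, -1.0]]
contact_force: [1.4, -0.8, -1.6]
width: 0.0183
gripper_force: 39.7
```

Call:
{"api": "move_arm", "payload": {
  "series": "0 0 0.003 0 0 0 0.9; 0 0 0 0 0 0 0.9; 0 0 0 0 0 0 0.7; 0 0 0 0 0 0 0.6; 0 0 0 0 0 0 0.5; 0 0 0 0 0 0 0.4; 0 0 0 0 0 0 0.4; 0 0 0 0 0 0 0.4"
}}

```text
clock: 13.12
tool_pos: [0.4468, 0.0142, 0.065]
tool_rot: [[-0.23, -0.973, 0.0], [-0.973, 0.23, 0.0], [-0.0, -0.0, -1.0]]
contact_force: [0.9, 0.6, 0.2]
width: 0.0514
gripper_force: 0.0
```

Call:
{"api": "move_arm", "payload": {
  "series": "0 0 -0.015 0 0 0 0.4; 0 0 -0.03 0 0 0 0.4; 0 0 -0.03 0 0 0 0.4; 0 0 -0.03 0 0 0 0.4; 0 0 0 0 0 0 0.4; 0 0 0 0 0 0 0.4; 0 0 0 0 0 0 0.4"
}}

```text
clock: 13.7
tool_pos: [0.4465, 0.0142, 0.1697]
tool_rot: [[-0.23, -0.973, -0.0], [-0.973, 0.23, -0.0], [0.0, 0.0, -1.0]]
contact_force: [-0.9, -0.7, 0.4]
width: 0.0513
gripper_force: 0.0
```

```bash
cat >> h.py <<'E'
def pinz():
    for n in("scene","side"):
        p,d=snap(n);X=cloud(n,d);m=(np.hypot(X[...,0]-.4493,X[...,1]-.0165)<.016)&(X[...,2]>.057)&(X[...,2]<.115)
        if m.sum(): print(n,m.sum(),"z",np.round(np.percentile(X[m][:,2],[2,50,90,98]),4),"xy",X[m][:,:2].mean(0).round(4))
E
python3 - <<'E'
from h import *
o=observe();print(o["clock"],o["tool_pos"],o["width"])
pinz()
# post: axis + R(1.3195+?)
for a in(1.3195+.014,):
    to([.5116+.0506*np.cos(a),.0015+.0506*np.sin(a),.16],a+np.pi/2)
E
```

```text
13.7 [0.44645403 0.0141657  0.16966083] 0.051333064164639876
scene 108 z [0.059  0.0831 0.0932 0.0941] xy [0.4441 0.0125]
side 104 z [0.0597 0.0822 0.0929 0.0941] xy [0.4499 0.0111]
shift [-0.0535 -0.0674  0.0085] rz 0.3
```

Call:
{"api": "move_arm", "payload": {
  "series": "-0.0265 -0.0335 0 0 0 0 0.4; -0.027 -0.034 0 0 0 0 0.4; 0 0 0 0 0 0 0.4; 0 0 0.03 0 0 0 0.4; 0 0 0.03 0 0 0 0.4; 0 0 0.02 0 0 0 0.4; 0 0 0 0 0 0 0.4; 0 0 0 0 0 0 0.4; 0 0 0 0 0 0 0.4; 0 0 0 0 0 0 0.4"
}}

```text
clock: 14.63
tool_pos: [0.5235, 0.0496, 0.0913]
tool_rot: [[-0.23, -0.973, 0.003], [-0.973, 0.23, 0.0], [-0.001, -0.002, -1.0]]
contact_force: [-0.6, -0.0, -0.6]
width: 0.0512
gripper_force: 0.0
```

Run:
```python
from h import *
to([.5235,.0507,.052],1.3335+np.pi/2)
```

```text
shift [-0.001   0.0003  0.0393] rz 0.29
```

Call:
{"api": "move_arm", "payload": {
  "series": "-0.001 0.0005 0.02 0 0 0 0.4; 0 0 0.0185 0 0 0 0.4; 0 0 0 0 0 0 0.4; 0 0 0 0 0 0 0.4; 0 0 0 0 0 0 0.9; 0 0 0 0 0 0 0.9; 0 0 0 0 0 0 0.9; 0 0 0 0 0 0 0.9; 0 0 0 0 0 0 0.9",
  "grip_force": 20
}}

```text
clock: 15.38
tool_pos: [0.5236, 0.0507, 0.0529]
tool_rot: [[-0.23, -0.973, 0.003], [-0.973, 0.23, 0.0], [-0.001, -0.003, -1.0]]
contact_force: [0.9, -0.4, 7.2]
width: 0.0128
gripper_force: 19.9
```

```bash
cat >> h.py <<'E'
def wh():
    o=observe();d=np.array(o["tool_pos"][:2])-[.5116,.0015];a=np.arctan2(d[1],d[0]);F=np.array(o["contact_force"])
    print(round(o["clock"],2),"r",np.hypot(*d).round(4),"past mark",round(a-1.3195,4),"Ft",round(-F[0]*np.sin(a)+F[1]*np.cos(a),1),F.round(1),"torque",np.round(o["torque"],2))
E
python3 - <<'E'
from h import *
wh();pinz()
E
```

```text
15.38 r 0.0507 past mark 0.0122 Ft -1.0 [ 0.9 -0.4  7.2] torque [-0.03 -0.12  0.03]
scene 109 z [0.0589 0.0812 0.0929 0.0938] xy [0.4462 0.0147]
side 108 z [0.0595 0.0822 0.0932 0.0945] xy [0.4521 0.0135]
```

Call:
{"api": "move_arm", "payload": {
  "series": "0 0.0009 0 0 0 -1 0.9; 0 0.0009 0 0 0 -1 0.9; 0 0.0009 0 0 0 -1 0.9; 0 0.0009 0 0 0 -1 0.9; 0 0.0004 0 0 0 -0.5 0.9; 0 0.0004 0 0 0 -0.5 0.9; 0 0 0 0 0 0 0.9; 0 0 0 0 0 0 0.9"
}}

```text
clock: 16.15
tool_pos: [0.5199, 0.0515, 0.0528]
tool_rot: [[-0.144, -0.99, 0.004], [-0.99, 0.144, 0.0], [-0.001, -0.004, -1.0]]
contact_force: [2.5, -1.2, 6.4]
width: 0.0132
gripper_force: 19.9
```

Run:
```python
from h import *
wh();pinz()
```

```text
16.15 r 0.0507 past mark 0.0869 Ft -2.7 [ 2.5 -1.2  6.4] torque [-0.16 -0.39 -0.02]
scene 110 z [0.0579 0.0811 0.0928 0.0934] xy [0.4465 0.0156]
side 109 z [0.0589 0.0826 0.0932 0.0941] xy [0.4521 0.014 ]
```

Call:
{"api": "move_arm", "payload": {
  "series": "0 0.0004 0 0 0 -0.5 0.9; 0 0.0004 0 0 0 -0.5 0.9; 0 0.0004 0 0 0 -0.5 0.9; 0 0.0004 0 0 0 -0.5 0.9; 0 0 0 0 0 0 0.9; 0 0 0 0 0 0 0.9"
}}

```text
clock: 16.75
tool_pos: [0.5182, 0.0518, 0.0528]
tool_rot: [[-0.11, -0.994, 0.004], [-0.994, 0.11, 0.0], [-0.001, -0.004, -1.0]]
contact_force: [1.8, -0.6, 6.7]
width: 0.0126
gripper_force: 20.0
```

Run:
```python
from h import *
wh();pinz()
```

```text
16.75 r 0.0507 past mark 0.1215 Ft -1.9 [ 1.8 -0.6  6.7] torque [-0.02 -0.34  0.01]
scene 107 z [0.0591 0.0817 0.0924 0.093 ] xy [0.4464 0.0156]
side 107 z [0.0599 0.0824 0.0927 0.0945] xy [0.452  0.0143]
```

Call:
{"api": "move_arm", "payload": {
  "series": "0 0.0004 0 0 0 -0.5 0.9; 0 0 0 0 0 0 0.9; 0 0.0004 0 0 0 -0.5 0.9; 0 0 0 0 0 0 0.9; 0 0 0 0 0 0 0.9"
}}

```text
clock: 17.27
tool_pos: [0.5174, 0.0519, 0.0528]
tool_rot: [[-0.092, -0.996, 0.004], [-0.996, 0.092, 0.0], [-0.001, -0.004, -1.0]]
contact_force: [1.8, -0.7, 7.7]
width: 0.0125
gripper_force: 20.0
```

Run:
```python
from h import *
wh();pinz()
```

```text
17.27 r 0.0507 past mark 0.1375 Ft -1.9 [ 1.8 -0.7  7.7] torque [-0.06 -0.34 -0.1 ]
scene 106 z [0.0591 0.0817 0.0923 0.0935] xy [0.4464 0.0154]
side 106 z [0.0596 0.082  0.0921 0.0937] xy [0.4519 0.0144]
```

Call:
{"api": "move_arm", "payload": {
  "series": "0 0.0004 0 0 0 -0.5 0.9; 0 0 0 0 0 0 0.9; 0 0.0004 0 0 0 -0.5 0.9; 0 0 0 0 0 0 0.9; 0 0 0 0 0 0 0.9"
}}

```text
clock: 17.78
tool_pos: [0.5164, 0.052, 0.0528]
tool_rot: [[-0.075, -0.997, 0.004], [-0.997, 0.075, 0.0], [-0.001, -0.004, -1.0]]
contact_force: [1.9, 0.0, 7.0]
width: 0.0127
gripper_force: 20.0
```

Run:
```python
from h import *
wh();pinz()
```

```text
17.78 r 0.0507 past mark 0.1561 Ft -1.9 [1.9 0.  7. ] torque [-0.07 -0.3  -0.06]
scene 90 z [0.0585 0.0729 0.0811 0.0818] xy [0.4457 0.0122]
side 93 z [0.058  0.0722 0.0814 0.0822] xy [0.4513 0.0108]
```

Call:
{"api": "move_arm", "payload": {
  "series": "0 0.0004 0 0 0 -0.5 0.9; 0 0 0 0 0 0 0.9; 0 0 0 0 0 0 0.9"
}}

```text
clock: 18.13
tool_pos: [0.5161, 0.0521, 0.0528]
tool_rot: [[-0.066, -0.998, 0.004], [-0.998, 0.066, 0.0], [-0.001, -0.004, -1.0]]
contact_force: [2.6, 0.3, 7.2]
width: 0.0128
gripper_force: 20.0
```

Run:
```python
from h import *
wh();pinz()
```

```text
18.13 r 0.0507 past mark 0.1634 Ft -2.5 [2.6 0.3 7.2] torque [-0.03 -0.27 -0.06]
scene 92 z [0.0579 0.0737 0.0811 0.082 ] xy [0.4457 0.0124]
side 92 z [0.0582 0.0733 0.0814 0.0818] xy [0.4513 0.0111]
```

Home, and no hard force on the wheel. Release and rise.

Call:
{"api": "move_arm", "payload": {
  "series": "0 0 0 0 0 0 0.6; 0 0 0 0 0 0 0.5; 0 0 0 0 0 0 0.4; 0 0 0 0 0 0 0.4; 0 0 -0.02 0 0 0 0.4; 0 0 -0.03 0 0 0 0.4; 0 0 -0.03 0 0 0 0.4; 0 0 -0.03 0 0 0 0.4; 0 0 0 0 0 0 0.4; 0 0 0 0 0 0 0.4"
}}

```text
clock: 19.07
tool_pos: [0.5154, 0.0521, 0.1631]
tool_rot: [[-0.066, -0.998, 0.004], [-0.998, 0.066, 0.0], [-0.001, -0.004, -1.0]]
contact_force: [0.2, 0.0, -0.0]
width: 0.0511
gripper_force: 0.0
```

Run:
```python
from h import *
o=observe();print(o["clock"],o["tool_pos"],o["contact_force"]);pinz()
print(workorder.hand_in())
```

```text
19.0667 [0.51542203 0.05205441 0.16309437] [ 0.15234314  0.00758876 -0.01036744]
scene 91 z [0.0575 0.073  0.0811 0.082 ] xy [0.4457 0.0122]
side 93 z [0.0574 0.0722 0.0813 0.0823] xy [0.4513 0.011 ]
the job is handed in; nothing more can be done
None
```

The job is handed in: the pointer was brought level with the mark and the pin placed in the guide; easing the wheel on, the pin dropped home about 0.15 rad past the mark (head top 0.082 m by depth camera, down 12 mm), the push at the post stayed near 2.5 N (I saw the drop on camera and eased on only 0.4° more, so I felt no hard stop against the notch), and the gripper was clear at 19.1 s.

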